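Close up the cricket keepsake case

ROBOT

A 7-joint arm with a two-finger parallel gripper is mounted at the origin on the work surface. World frame = base frame: x ahead of the robot, y to its left, z up, the work surface at z = 0. Lengths are in m, angles in rad, forces in N, time in s.
With the tool pointing down it reaches from about 0.4 to 0.85 m from the base axis. Payload 4.5 kg.
Tool frame: the origin (TCP) lies at the very end of the fingers, on their centre line; the grasp point (between the pads) lies 19 mm behind it; z points along the fingers, y is the line along which they close (so a half turn about z gives the same grasp; the last joint's range is limited). The gripper opens to 85 mm and grips with 20 to 120 N. Pads are 22 mm wide; open, the fingers measure 114 mm over their backs; the gripper's body (76 mm by 85 mm) begins 54 mm behind the grasp point. The pads swing forward as they close: fully open they stand 13 mm farther back than shut.
Start: joints at [-1.236, 0.689, -0.195, 1.565, 0.157, 0.902, -0.215], TCP at [0.185, 0.597, 0.231] pointing down, gripper open.
Joint ranges: [-3.01, 3.01], [-0.46, 2.08], [-1.47, 1.51], [0.13, 2.56], [-1, 4.14], [0.04, 2.09], [-2.66, 2.66]. Speed limits (rad/s): [2.57, 2.57, 3.14, 3.14, 3.14, 3.14, 3.14].

INTERFACE

Orientations are given as a unit quaternion [x, y, z, w].
In Python, from station import telemetry, capture, workorder gives the robot as it stands. The module is installed in compiled form; this text tells all that it offers.
- The arm moves only by the shell command python3 -m inch 'ROWS' [FORCE]. ROWS is JSON, a list of rows, each a list of 5 numbers: the finger opening in mm, from 0 to 85.4, then the shift along the world's x, y, z normalised to -1 to 1, where 1 is 0.3 m, then the turn about the world's z normalised to -1 to 1, where 1 is 2 pi rad. A call has 1 to 20 rows; each row is the pose to reach, as a shift and turn from the pose commanded when the call began, turning the shorter way round; what a row does not reach only later rows make up. A row lasts 1/8 s, in which the tool goes at most 62.5 mm and 10.7 degrees, less where a joint would pass 70% of its speed; a pose out of reach is approached as far as the arm can. A call with a number of a shift or a turn outside -1 to 1 is refused whole. A call with a gripper value outside its range is refused whole. The fingers move at their own pace and stop on an object; FORCE is the grip in N (left out, the last holds). Time passes only in rows, so rows that repeat a pose let the fingers close. It gives the time, the measured TCP pose, the force, the opening and the grip force at its end, in the units of the state.
- telemetry.state(): the state, without advancing time (a new reading comes with each control period).
- capture(name): name is "scene" or "top" or "wrist"; returns a dict with "frame" (400x640x3 uint8, blue, green, red), "vertical_fov" (degrees; the focal length in pixels is half the picture's height over the tangent of half this angle, whatever the lens; pixels are square), "cx", "cy" (the principal point, pixels), "R" (3x3) and "t" (3): a world point X has camera coordinates R X + t. Camera axes: x right, y down, z forward; pixel columns grow to the right and rows downward; lengths in m; the calibration is good to about 2 mm. A picture is of the moment at which its call begins. There is no depth.
- workorder.sign_off(): hands the job in; it is judged then, once.
The state is a dict: "t": time; "qpos": joint angles; "qvel": joint speeds; "joint_torque": joint torques, N m; "tool_pos": TCP position; "ee_rot": TCP orientation; "wrist_force": force on the tool from outside, world axes, zero at the start; "wrist_torque": the same for the moment, N m; "gripper_width": finger opening in m; "gripper_force": force on a finger pad.
Only numpy, scipy, OpenCV 4.12 (cv2) and the standard library are available. Lean on these libraries where they do the work, as an engineer would, in place of code of your own. Each camera call takes 0.05 s, during which the arm holds its last target. There are 200 camera calls.

TASK

Close up the oak keepsake case using only pushes of the fingertips: push its drawer fully home, swing its lid down until it is fully shut, and only when the lid is shut slide the brass bolt on top of the lid all the way across into its keeper. Be gentle and do not slam anything; do not pick anything up, and leave the bails, the balls, the bowl and the other things on the surface where they are.

Things in the scene. Friction and masses are not known exactly. Their poses are not given: they have to be found in the camera images.
- case: Fixed oak case, 130 deep (x), 240 wide (y), 110 high without lid. Origin: centre of its underside, on the table; +x to its back (hinge side, away from the robot), +y to its left end, z up; turned up to 0.3 rad. The drawer, in the lower half, slides out of the front (-x); above it an open-topped compartment holds two loose bails, well below the lid.
- drawer (a joint): How far the drawer is out, m: 0 = fully home, 0.07 = stop; starts 0.03 to 0.055 out. Slides along the case's x with about 1.5 N friction, stays where left. No handle.
- drawer_face (a point): Centre of the drawer front's outer face (moves with the drawer). The front is a flat oak panel 236 wide (case y) and 56 high (5 to 61 above the table), this point 34 above the table, marked by a brass-rimmed dark disc standing 2 off the face. With the drawer home this point is at x = -77 in the case's frame.
- lid (a joint): Lid angle, rad: 0 = shut (level on the case), about 1.57 = upright; starts 1.15 to 1.5, stop at 1.7. Stiff hinge (0.3 N m friction): the lid stays at any angle and must be pushed all the way down.
- lid_hinge (a point): Middle of the lid's hinge line, on the top rear edge of the case (case frame x = +65, y = 0, z = 110); the hinge axis is the case's y. It does not move.
- lid_edge (a point): Middle of the lid's free edge, on its outer (upper) face. Lid: flat oak panel 10 thick, 240 wide (case y), reaching 142 from the hinge line; its underside passes through the hinge line. Open, the outer face looks to the case's back (+x); shut, it is on top, 120 above the table.
- bolt (a joint): How far the bolt has slid, m: 0 = drawn back, 0.03 = stop, fully across in the keeper; starts 0 to 0.006. Slides toward the case's +y with about 1.2 N friction, stays where left. It rides on the lid.
- bolt_stub (a point): Centre of the top of the bolt's brass thumb stub, 18 (case x) by 12 (case y), top 24 above the lid's outer face, 110 from the hinge line along the lid; at bolt 0 at case y = 65. It stands on the flat bolt bar, 6 thick, 12 wide, that lies on the lid along case y from 35 behind the stub to 50 ahead; 9 high guide straps cross the bar 20 behind and 35 ahead of the stub at bolt 0.
- keeper (a point): Centre of the brass keeper loop fixed on the left (+y) end of the case, into which the bolt end slides; loop 28 (x) by 20 (y), its top 138 above the table.
- case_bail0: Turned pale wooden bail, 109 long, 15 thick, lying along its x axis; origin centre of its underside. In the case's upper compartment.
- case_bail1: Turned pale wooden bail, 109 long, 15 thick, lying along its x axis; origin centre of its underside. In the case's upper compartment.
- bail0: Turned pale wooden bail, 109 long, 15 thick, lying along its x axis; origin centre of its underside. On the table, front left of the case.
- bail1: Turned pale wooden bail, 109 long, 15 thick, lying along its x axis; origin centre of its underside. On the table, front left of the case.
- bowl: White ceramic bowl, 156 across, 60 high, left of the case, holding the red ball; origin centre of its underside.
- red_ball_center (a point): Centre of the scuffed red ball, 71 across, in the bowl; its top about 76 above the table.
- stand: Dark wooden ring stand, 60 across, 14 high, right and front of the case; origin centre of its underside.
- practice_ball_center (a point): Centre of the yellow practice ball, 72 across, sitting in the ring stand; its top about 79 above the table.
- cone: Grey grip cone, 68 across the foot, 156 high, upright right of the case; origin centre of its underside.
- clip: Spring clip on a 50 by 36 foot, pinching a bail upright, 117 high over all, right of the case; origin centre of its underside.

How it is judged:
On the way, in this order (a step that is already met when the one before it is completed fails the run):
1. the lid is fully shut, the bolt still drawn back (value of joint lid below 0.04 rad and value of joint bolt below 0.012 m), for 0.1 s.
2. the bolt is across in its keeper (value of joint bolt above 0.026 m and value of joint lid below 0.04 rad), for 0.1 s.
At the end, for the whole second after the job is handed in: The drawer is within 4 mm of fully home, the lid within 0.04 rad of shut, the bolt at least 26 mm across of its 30 mm (all of step 2 and value of joint drawer below 0.004 m); the robot touches nothing.
It fails at once if the bolt is slid across while the lid is open (value of joint bolt above 0.015 m and value of joint lid above 0.1 rad).
It fails at once if the drawer (over 0.4 m/s) or the lid (over 3 rad/s) is slammed (velocity of joint drawer below -0.4 m/s or velocity of joint lid below -3 rad/s).
It fails at once if the case is pushed with more than 60 N (contact force between the arm and case above 60 N).
It fails at once if the drawer is pulled further out (value of joint drawer above 0.064 m).
It fails at once if a bail, ball, bowl, stand, cone or clip is picked up or moved more than 30 mm, or the cone or clip tipped (distance of any of case_bail0, case_bail1, bail0, bail1, bowl, stand, cone, clip, red_ball_center, practice_ball_center from where it was at the start of the episode above 0.03 m or angle between any of cone, clip's own z axis and vertical above 0.4 rad).
It also fails if it takes over 54 s, if anything falls off the work surface, if the arm or the gripper's body presses on something with over 40 N, if the wrist force passes 120 N, or if a joint passes its speed limit or range.

## Working session

There is one attempt and no reset: what is moved stays moved. The work goes in short steps, Python scripts to look and compute and a shell command to move; the robot and the scene stay as the last step left them, time stands still between calls to the robot, and variables do not carry over. Pictures are saved under pics/ and viewed, at most 10 in all, crops included, and the job is handed in when it is done.

```bash
mkdir -p pics; cat > h.py <<'E'
import numpy as np, cv2, json
from station import telemetry, capture
def cap(n,name):
    c=capture(n); cv2.imwrite(f'pics/{name}.png',c['frame'])
    np.savez(f'pics/{name}.npz',**{k:np.array(v) for k,v in c.items()}); return c
def load(name): return dict(np.load(f'pics/{name}.npz'))
def f(c): return c['frame'].shape[0]/2/np.tan(np.radians(float(c['vertical_fov']))/2)
def ray(c,u,v):
    d=np.array([(u-c['cx'])/f(c),(v-c['cy'])/f(c),1.]); R=np.array(c['R']);t=np.array(c['t'])
    d=R.T@d; return -R.T@t, d/np.linalg.norm(d)
def plane(c,u,v,z):
    o,d=ray(c,u,v); return o+d*(z-o[2])/d[2]
def proj(c,X):
    p=np.array(c['R'])@np.array(X)+c['t']; return p[:2]/p[2]*f(c)+[float(c['cx']),float(c['cy'])]
def tri(rs):
    A=0;b=0
    for o,d in rs:
        P=np.eye(3)-np.outer(d,d);A=A+P;b=b+P@o
    return np.linalg.solve(A,b)
E
python3 - <<'E'
from h import *
np.set_printoptions(precision=3,suppress=True)
for n in ('scene','top'):
    c=cap(n,n+'0'); print(n,-np.array(c['R']).T@c['t'],c['R'],f(c))
print(telemetry.state())
E
```

```text
scene [0.606 0.452 0.992] [[-0.993  0.114 -0.013]
 [ 0.109  0.899 -0.423]
 [-0.037 -0.422 -0.906]] 381.1624182673928
top [0.493 0.046 0.99 ] [[-0.025 -1.    -0.003]
 [-0.997  0.025 -0.071]
 [ 0.071  0.001 -0.997]] 435.43442496557685
{'t': 0.1, 'qpos': array([-1.236,  0.69 , -0.194,  1.566,  0.157,  0.902, -0.215]), 'qvel': array([-0.001, -0.002, -0.001, -0.003,  0.001,  0.001, -0.002]), 'joint_torque': array([ -0.004, -54.061,  -1.272, -15.899,   0.009,   0.004,   0.   ]), 'tool_pos': array([0.185, 0.596, 0.231]), 'ee_rot': array([ 0.15 ,  0.989, -0.001, -0.   ]), 'wrist_force': array([0.52 , 0.68 , 0.399]), 'wrist_torque': array([0.022, 0.037, 0.017]), 'gripper_force': 0.0, 'gripper_width': 0.08553515895255397}
```

View pics/scene0.png

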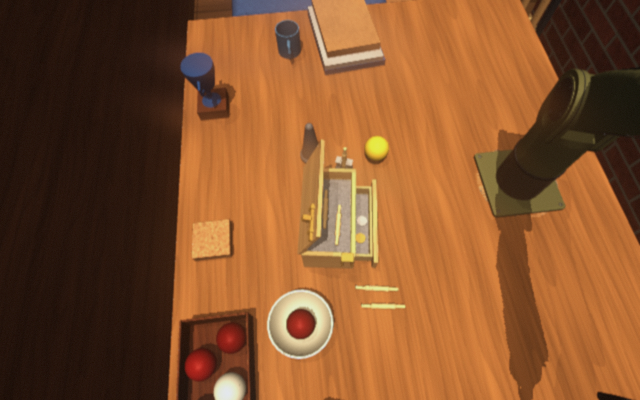

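View pics/top0.png

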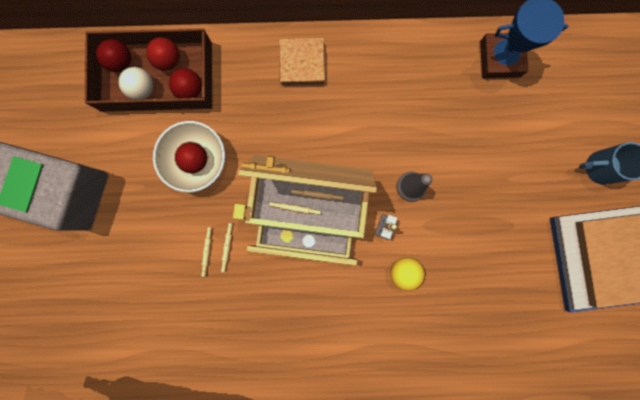

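The scene picture shows the case around (340,215) with its lid upright and the drawer out to its right. In the top picture the case spans (240-375,160-265), the keeper is at (240,211), the bowl at (190,157) and the cone at (412,186). I'll enlarge both.

```bash
python3 - <<'E'
from h import *
a=cv2.imread('pics/top0.png')[145:275,225:435]; b=cv2.imread('pics/scene0.png')[120:275,290:400]
a=cv2.resize(a,None,fx=3.8,fy=3.8,interpolation=cv2.INTER_CUBIC)
cv2.imwrite('pics/ca.png',a)
cv2.imwrite('pics/cb.png',cv2.resize(b,None,fx=3.8,fy=3.8,interpolation=cv2.INTER_CUBIC))
E
```

```text
(no output)
```

View pics/ca.png

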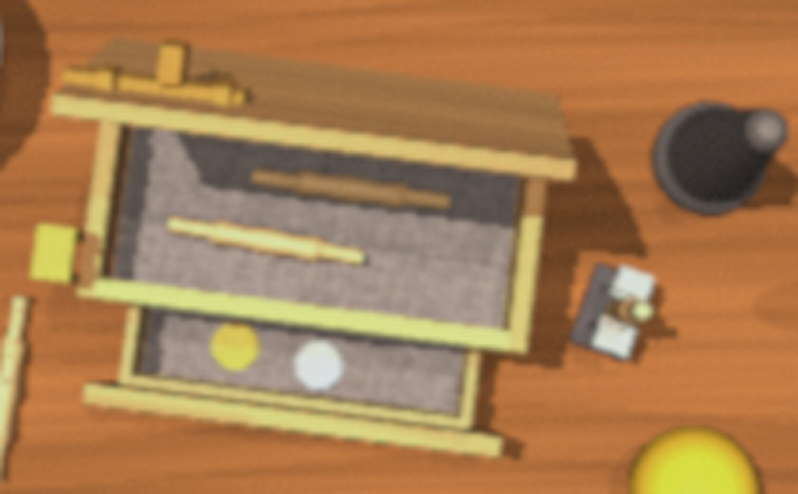

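View pics/cb.png

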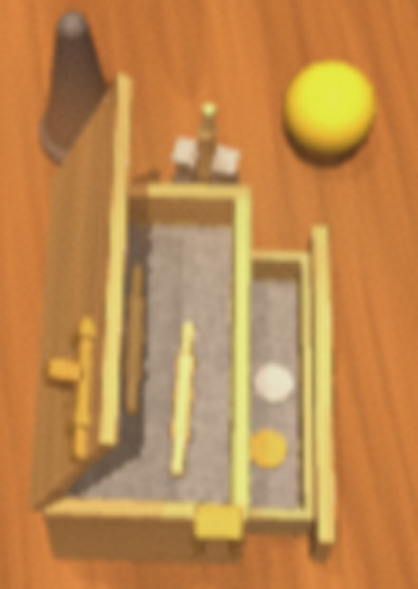

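```bash
python3 - <<'E'
from h import *
np.set_printoptions(precision=4,suppress=True)
T=load('top0');S=load('scene0')
tp=lambda x,y:(225+(x-1.4)/3.8,145+(y-1.4)/3.8)
sp=lambda x,y:(290+(x-1.4)/3.8,120+(y-1.4)/3.8)
P={}
for n,a,b in [('FL',(78,294),(245,518)),('FR',(525,352),(250,187)),('DL',(84,403),(333,543)),('DR',(500,455),(328,228)),
 ('LoL',(55,96),(98,443)),('LoR',(575,160),(118,76)),('LiL',(52,113),(117,442)),('LiR',(574,178),(131,80)),
 ('keepL',(32,282),(237,540))]:
    ra=ray(T,*tp(*a));rb=ray(S,*sp(*b));X=tri([ra,rb]);P[n]=X
    print(n,X,'res px',proj(T,X)-tp(*a),proj(S,X)-sp(*b))
fl=plane(T,*tp(78,294),.11);fr=plane(T,*tp(525,352),.11)
fls=plane(S,*sp(245,518),.11);frs=plane(S,*sp(250,187),.11)
dl=plane(T,*tp(84,403),.061);dr=plane(T,*tp(500,455),.061)
dls=plane(S,*sp(333,543),.061);drs=plane(S,*sp(328,228),.061)
for a,b in((fl,fr),(fls,frs),(dl,dr),(dls,drs),(P['LoL'],P['LoR']),(P['LiL'],P['LiR'])):
    e=a-b; print('w',np.linalg.norm(e),'yaw',np.arctan2(-e[0],e[1]),'mid',(a+b)/2)
E
```

```text
FL [0.5148 0.1984 0.1081] res px [ 0.2982 -1.1749] [1.0177 0.1316]
FR [ 0.477  -0.0384  0.1068] res px [ 0.1656 -0.7024] [0.544  0.0689]
DL [0.4541 0.2058 0.0513] res px [ 0.237  -0.8979] [0.7836 0.0894]
DR [ 0.4182 -0.0275  0.0528] res px [ 0.1016 -0.4387] [0.3439 0.0342]
LoL [0.6021 0.1849 0.2403] res px [ 0.2761 -1.1769] [0.9931 0.1644]
LoR [ 0.5657 -0.051   0.2419] res px [ 0.1796 -0.7189] [0.5351 0.1025]
LiL [0.5929 0.1861 0.2429] res px [ 0.1281 -0.527 ] [0.445  0.0743]
LiR [ 0.5579 -0.051   0.2362] res px [ 0.1579 -0.6331] [0.4722 0.0878]
keepL [0.5225 0.2181 0.1299] res px [ 0.471  -1.8897] [1.6475 0.2056]
w 0.23921635345573866 yaw -0.15398520779304023 mid [0.494  0.0805 0.11  ]
w 0.23843173627799136 yaw -0.161941082676192 mid [0.4981 0.0807 0.11  ]
w 0.2338206747345878 yaw -0.14859418627132662 mid [0.4353 0.089  0.061 ]
w 0.2342723770400999 yaw -0.1574851492110471 mid [0.4392 0.0922 0.061 ]
w 0.23866090387312885 yaw -0.1529767618039202 mid [0.5839 0.0669 0.2411]
w 0.23972932938802488 yaw -0.1463975964671779 mid [0.5754 0.0676 0.2396]
```

The two views agree: case yaw is about -0.153, its centre about (0.560, 0.071), the lid about 1.21 rad and the drawer about 47 mm out. I'll close the fingers and go round in front of the drawer.

```bash
python3 -m inch '[[0,0.5,-1,0,0.0236],[0,0.5,-1,0,0.0236],[0,0.5,-1,0,0.0236],[0,0.5,-1,0,0.0236],[0,0.5,-1,0,0.0236],[0,0.5,-1,0,0.0236],[0,0.5,-1,0,0.0236],[0,0.5,-1,0,0.0236]]' 30
```

```text
t: 1.1
tool_pos: [0.3346, 0.2985, 0.2314]
ee_rot: [0.075, 0.997, 0.001, -0.0]
wrist_force: [-0.8, 0.9, -0.1]
gripper_width: -0.0002
gripper_force: 0.0
```

```bash
python3 -m inch '[[0,0.23,-0.68,0,0],[0,0.23,-0.68,0,0],[0,0.23,-0.68,0,0],[0,0.23,-0.68,0,0],[0,0.23,-0.68,0,0],[0,0.23,-0.68,-0.2,0],[0,0.23,-0.68,-0.4,0],[0,0.23,-0.68,-0.5,0],[0,0.23,-0.68,-0.61,0],[0,0.23,-0.68,-0.61,0]]'
cat > cf.py <<'E'
from h import *
np.set_printoptions(precision=4,suppress=True)
C=np.array([.560,.0707]);a=-.153;ex=np.array([np.cos(a),np.sin(a)]);ey=np.array([-ex[1],ex[0]])
def goto(x,y,z):
    p=telemetry.state()['tool_pos'];w=C+x*ex+y*ey
    print('shift',(np.r_[w,z]-p)/.3)
def cur():
    s=telemetry.state();p=s['tool_pos'];d=p[:2]-C
    print('case frame',d@ex,d@ey,p[2],'F',s['wrist_force'],'t',s['t'])
E
python3 -c "
from cf import *
cur();goto(-.124-.013,0,.05);goto(-.09,0,.05)"
```

```text
t: 2.35
tool_pos: [0.4077, 0.0953, 0.0566]
ee_rot: [0.074, 0.997, -0.002, -0.0]
wrist_force: [0.3, -0.1, 1.4]
gripper_width: 0.0001
gripper_force: 0.0
case frame -0.15425115089268102 0.0011256431658720773 0.05661982128870455 F [ 0.2883 -0.1466  1.386 ] t 2.35
shift [ 0.0563 -0.0125 -0.0221]
shift [ 0.2111 -0.0363 -0.0221]
```

```bash
python3 -m inch '[[0,0,0,0,0],[0,0.03,-0.005,0,0],[0,0.05,-0.008,0,0],[0,0.07,-0.011,0,0],[0,0.09,-0.014,0,0],[0,0.11,-0.017,0,0],[0,0.13,-0.02,0,0],[0,0.15,-0.023,0,0],[0,0.17,-0.026,0,0],[0,0.18,-0.028,0,0],[0,0.19,-0.029,0,0],[0,0.19,-0.029,0,0],[0,0.19,-0.029,0,0]]'
python3 -c "
from cf import *
cur();goto(-.088,0,.05)"
```

```text
t: 3.98
tool_pos: [0.4653, 0.0829, 0.058]
ee_rot: [0.076, 0.997, -0.003, 0.001]
wrist_force: [-1.2, -0.7, -0.5]
gripper_width: 0.0
gripper_force: 0.0
case frame -0.09547230229779521 -0.0023826317659817954 0.05795045725718631 F [-1.1646 -0.7086 -0.4526] t 3.975
shift [ 0.0258  0.0041 -0.0265]
```

```bash
python3 -m inch '[[0,-0.01,0,-0.03,0],[0,-0.01,0,-0.03,0],[0,0.01,0,-0.03,0],[0,0.02,-0.003,-0.03,0],[0,0.03,-0.004,-0.03,0],[0,0.03,-0.004,-0.03,0]]'
python3 -c "
from cf import *
cur();goto(-.088,0,.05);c=cap('top','top1');cap('wrist','w1')
a=c['frame'][145:275,225:435]; cv2.imwrite('pics/c1.png',cv2.resize(a,None,fx=3.8,fy=3.8,interpolation=cv2.INTER_CUBIC))"
```

```text
t: 4.72
tool_pos: [0.4719, 0.0823, 0.049]
ee_rot: [0.076, 0.997, -0.003, -0.001]
wrist_force: [-5.0, 2.2, 3.0]
gripper_width: -0.0002
gripper_force: 3.0
case frame -0.08886799748147967 -0.0019781716063289223 0.04897787338768522 F [-5.0396  2.1633  2.965 ] t 4.725
shift [0.0039 0.0061 0.0034]
```

View pics/c1.png

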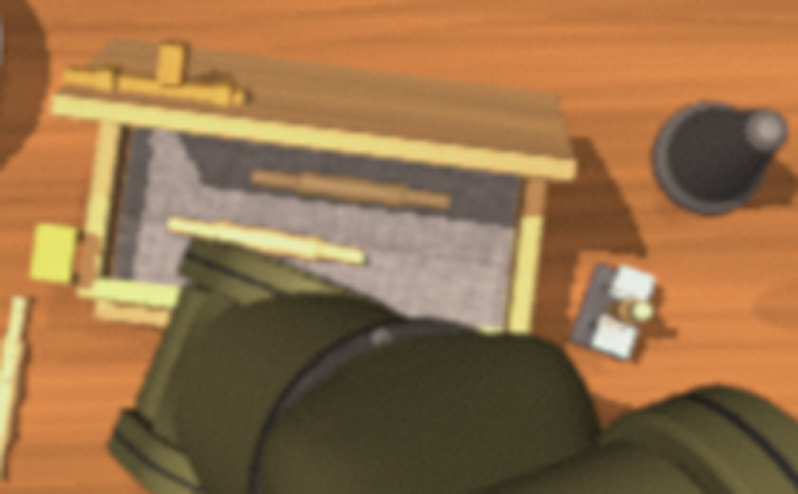

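The drawer front now sits against the case at crop (95-170,310), with the hand in front of it. I'll push a little harder to make sure it is home, then back off and rise.

```bash
python3 -m inch '[[0,0.01,-0.002,0,0],[0,0.02,-0.003,0,0],[0,0.025,-0.004,0,0],[0,0.025,-0.004,0,0]]'
python3 -c "
from cf import *
cur()"
python3 -m inch '[[0,-0.1,0.015,0,0],[0,-0.13,0.02,0,0],[0,-0.13,0.02,0.2,0],[0,-0.13,0.02,0.4,0],[0,-0.13,0.02,0.6,0],[0,-0.13,0.02,0.8,0],[0,-0.13,0.02,0.9,0],[0,-0.13,0.02,0.9,0]]'
python3 -c "
from cf import *
cur();goto(.135,-.02,.32)"
```

```text
t: 5.32
tool_pos: [0.472, 0.0821, 0.0488]
ee_rot: [0.074, 0.997, -0.003, -0.007]
wrist_force: [-21.1, 4.9, 14.7]
gripper_width: 0.0003
gripper_force: 10.6
case frame -0.08872028660125458 -0.0021353321421076665 0.04883861263435364 F [-21.0996   4.8944  14.6801] t 5.325
t: 6.32
tool_pos: [0.4442, 0.0871, 0.3214]
ee_rot: [0.077, 0.997, -0.002, 0.003]
wrist_force: [-0.3, -0.3, -0.0]
gripper_width: -0.0002
gripper_force: 0.0
case frame -0.11699922425635677 -0.001414462302968864 0.3213896055320155 F [-0.2715 -0.2568 -0.0011] t 6.325
shift [ 0.8207 -0.1892 -0.0046]
```

```bash
python3 -c "
from cf import *
goto(.095,-.02,.32)"; python3 -m inch '[[0,0.2,-0.05,0,0],[0,0.4,-0.1,0,0],[0,0.6,-0.14,0,0],[0,0.69,-0.17,0,0],[0,0.69,-0.17,0,0],[0,0.69,-0.17,0,0],[0,0.69,-0.17,-0.15,0],[0,0.69,-0.17,-0.3,0],[0,0.69,-0.17,-0.39,0],[0,0.69,-0.17,-0.39,0]]'
python3 -c "
from cf import *
cur()
th=np.linspace(1.21,-.04,14);r=.10
p=telemetry.state()['tool_pos']
for t in th:
    x=.065-r*np.cos(t)+.01*np.sin(t)+.011;z=.11+r*np.sin(t)+.01*np.cos(t)
    print(t,(np.r_[C+x*ex-.02*ey,z]-p)/.3)
"
```

```text
shift [ 0.689  -0.1689 -0.0046]
t: 7.58
tool_pos: [0.6469, 0.0356, 0.2001]
ee_rot: [0.075, 0.997, -0.004, -0.002]
wrist_force: [-0.2, 0.3, 0.4]
gripper_width: 0.0002
gripper_force: 0.0
case frame 0.09127602475688501 -0.021415903147037858 0.20013318233265853 F [-0.2434  0.2973  0.4188] t 7.575
1.21 [-0.1351  0.0256  0.0232]
1.1138461538461537 [-0.1654  0.0303  0.0134]
1.0176923076923077 [-0.1946  0.0348  0.0007]
0.9215384615384614 [-0.2225  0.0391 -0.0148]
0.8253846153846154 [-0.2488  0.0431 -0.0329]
0.7292307692307691 [-0.2733  0.0469 -0.0535]
0.633076923076923 [-0.2957  0.0504 -0.0764]
0.5369230769230768 [-0.3158  0.0535 -0.1013]
0.4407692307692307 [-0.3335  0.0562 -0.1281]
0.34461538461538455 [-0.3485  0.0585 -0.1565]
0.2484615384615384 [-0.3608  0.0604 -0.1862]
0.15230769230769226 [-0.3702  0.0619 -0.2169]
0.056153846153846 [-0.3767  0.0629 -0.2485]
-0.04 [-0.3801  0.0634 -0.2805]
```

```bash
python3 -m inch '[[0,-0.05,0.01,0.01,0],[0,-0.1,0.02,0.02,0],[0,-0.135,0.026,0.02,0],[0,-0.165,0.03,0.013,0],[0,-0.195,0.035,0,0],[0,-0.222,0.039,-0.015,0],[0,-0.249,0.043,-0.033,0],[0,-0.273,0.047,-0.054,0],[0,-0.296,0.05,-0.076,0],[0,-0.316,0.053,-0.1,0],[0,-0.333,0.056,-0.128,0],[0,-0.348,0.058,-0.156,0],[0,-0.36,0.06,-0.186,0],[0,-0.36,0.06,-0.186,0]]'
python3 -c "
from cf import *
cur(); goto(-.024,-.02,.120);c=cap('top','top2');s=cap('scene','s2')
a=c['frame'][145:275,225:435];a=cv2.resize(a,None,fx=3,fy=3);b=cv2.resize(s['frame'][120:275,290:400],None,fx=390/155,fy=390/155)[:,:170*2]
b=cv2.resize(s['frame'][90:275,270:370],(211,390));cv2.imwrite('pics/c2.png',a)"
```

```text
t: 9.32
tool_pos: [0.5406, 0.0533, 0.1451]
ee_rot: [0.076, 0.997, -0.003, -0.001]
wrist_force: [-0.4, -0.5, 0.3]
gripper_width: 0.0003
gripper_force: 0.0
case frame -0.016507991129676197 -0.02012168744989011 0.1451025477352864 F [-0.4307 -0.4953  0.3274] t 9.325
shift [-0.0246  0.0042 -0.0837]
```

View pics/c2.png

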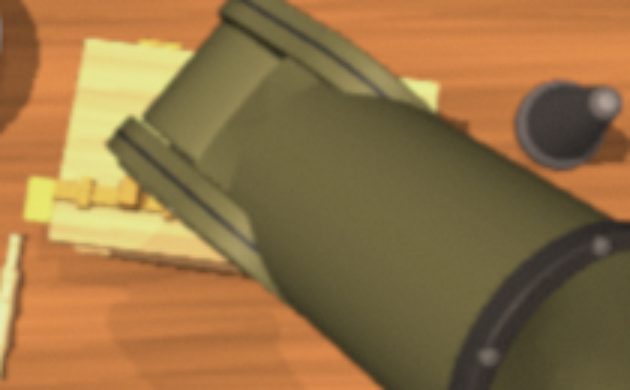

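The lid has followed down almost to shut, with the bolt visible at crop (60-170,195). I'll press it home.

```bash
python3 -m inch '[[0,-0.01,0.002,-0.025,0],[0,-0.02,0.003,-0.05,0],[0,-0.025,0.004,-0.07,0],[0,-0.025,0.004,-0.085,0],[0,-0.025,0.004,-0.095,0],[0,-0.025,0.004,-0.1,0],[0,-0.025,0.004,-0.1,0]]'
python3 -c "
from cf import *
cur()"
```

```text
t: 10.3
tool_pos: [0.5333, 0.055, 0.1198]
ee_rot: [0.076, 0.997, -0.004, 0.001]
wrist_force: [-9.6, -2.8, 37.4]
gripper_width: 0.0004
gripper_force: 18.7
case frame -0.023955709305160288 -0.01954508088353418 0.11977011600350979 F [-9.5545 -2.8301 37.4448] t 10.3
```

Stopped hard at z = 0.120, so the lid is shut. Next I rise and find the stub with the wrist and scene cameras.

```bash
python3 -m inch '[[0,0,0,0.1,0],[0,0,0,0.3,0],[0,-0.04,0.01,0.5,0],[0,-0.07,0.06,0.5,0],[0,-0.07,0.06,0.5,0]]'
python3 -c "
from cf import *
cur();goto(-.045,.02,.2)
w=cap('wrist','w3');s=cap('scene','s3');cap('top','top3')
for n,c in(('w',w),('s',s)):
  print(n,[proj(c,np.r_[C-.045*ex+y*ey,.144]) for y in (65,)] and proj(c,np.r_[C-.045*ex+.065*ey,.144]))
b=cv2.resize(s['frame'][150:290,270:400],None,fx=2.8,fy=2.8,interpolation=cv2.INTER_CUBIC)
a=cv2.resize(w['frame'],(430,269));o=np.zeros((392,800,3),np.uint8);o[:,:364]=b;o[:269,370:]=a;cv2.imwrite('pics/c3.png',o)"
```

```text
t: 10.92
tool_pos: [0.5119, 0.0738, 0.2658]
ee_rot: [0.075, 0.997, -0.003, 0.0]
wrist_force: [-0.1, 0.2, -0.2]
gripper_width: -0.0001
gripper_force: 0.0
case frame -0.047995360645968155 -0.00430653884545264 0.265844385115295 F [-0.0932  0.1808 -0.2163] t 10.925
shift [ 0.0222  0.0786 -0.2195]
w [397.6495 199.2481]
s [348.0255 229.2242]
```

View pics/c3.png

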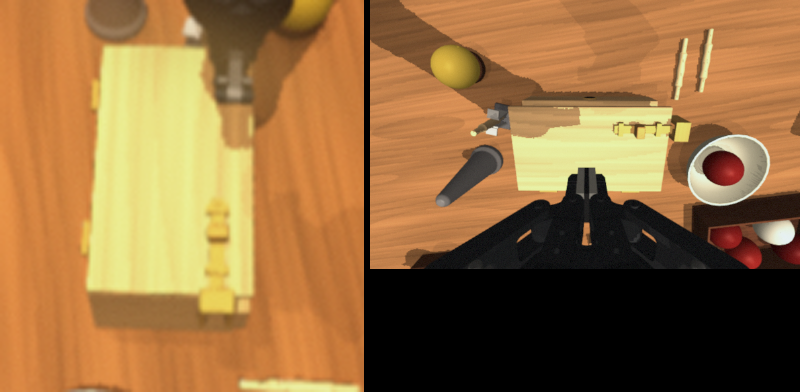

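Lid shut. The bolt is at scene crop (217,200-290) with its stub at about (217,235), where I predicted, and still drawn back. I'll descend behind the stub.

```bash
python3 -m inch '[[0,0.02,0.06,0,0],[0,0.02,0.06,-0.15,0],[0,0.02,0.06,-0.3,0],[0,0.02,0.06,-0.4,0],[0,0.02,0.06,-0.43,0],[0,0.02,0.06,-0.43,0],[0,0.02,0.06,-0.43,0]]'
python3 -c "
from cf import *
cur();goto(-.045,.04,.134);goto(-.045,.075,.134)"
```

```text
t: 11.95
tool_pos: [0.5198, 0.0912, 0.1381]
ee_rot: [0.076, 0.997, -0.002, 0.001]
wrist_force: [0.1, 0.4, 0.2]
gripper_width: -0.0004
gripper_force: 0.0
case frame -0.04284571315361514 0.014164703600493092 0.1380802770820558 F [0.0959 0.4115 0.2208] t 11.95
shift [ 0.006   0.0862 -0.0136]
shift [ 0.0238  0.2015 -0.0136]
```

```bash
python3 -m inch '[[0,-0.003,0.02,-0.013,0],[0,0,0.05,-0.013,0],[0,0.005,0.08,-0.013,0],[0,0.007,0.1,-0.013,0],[0,0.01,0.12,-0.013,0],[0,0.013,0.14,-0.013,0],[0,0.016,0.16,-0.013,0],[0,0.019,0.175,-0.013,0],[0,0.02,0.185,-0.013,0],[0,0.02,0.185,-0.013,0]]'
python3 -c "
from cf import *
cur();goto(-.045,.075,.134)"
```

```text
t: 13.2
tool_pos: [0.5251, 0.1469, 0.1332]
ee_rot: [0.076, 0.997, -0.003, 0.001]
wrist_force: [-0.6, -0.5, -0.2]
gripper_width: 0.0002
gripper_force: 0.0
case frame -0.046137700907365846 0.07002018340234407 0.1332139002195536 F [-0.6182 -0.5383 -0.1705] t 13.2
shift [0.0063 0.0158 0.0026]
```

```bash
python3 -m inch '[[0,0.002,0.012,0,0],[0,0.004,0.024,0,0],[0,0.005,0.03,0,0],[0,0.005,0.03,0,0]]'
python3 -c "
from cf import *
cur()
w=cap('wrist','w4');s=cap('scene','s4')
b=cv2.resize(s['frame'][190:270,310:390],(400,400),interpolation=cv2.INTER_CUBIC)
a=cv2.resize(w['frame'],(400,250));o=np.zeros((400,800,3),np.uint8);o[:,:400]=b;o[:250,400:]=a;cv2.imwrite('pics/c4.png',o)"
```

```text
t: 13.7
tool_pos: [0.526, 0.1527, 0.133]
ee_rot: [0.077, 0.997, -0.005, -0.0]
wrist_force: [-0.9, -6.7, 3.0]
gripper_width: 0.0003
gripper_force: 3.4
case frame -0.04608481096682711 0.07589310955625798 0.1329896952998254 F [-0.853  -6.7128  2.9598] t 13.7
```

View pics/c4.png

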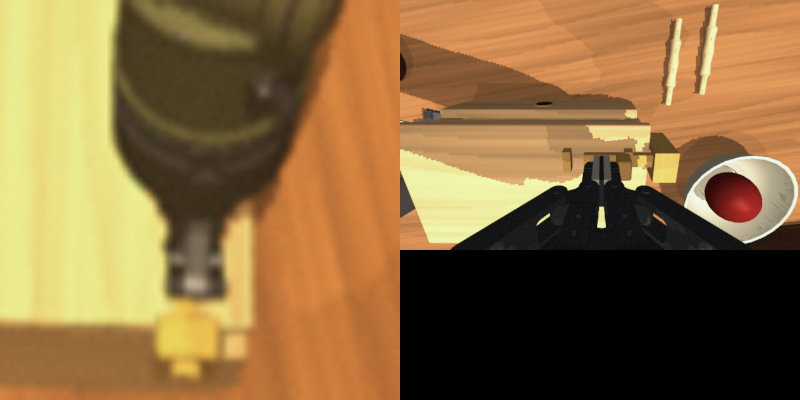

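The bolt now pokes out beyond the keeper at scene crop (185,370). A little more push will confirm the stop, then I retreat.

```bash
python3 -m inch '[[0,0.002,0.01,0,0],[0,0.003,0.02,0,0],[0,0.003,0.02,0,0]]'
python3 -c "
from cf import *
cur()"
python3 -m inch '[[0,-0.005,-0.05,0,0],[0,-0.005,-0.06,0.1,0],[0,-0.1,-0.06,0.4,0],[0,-0.3,-0.06,0.6,0],[0,-0.45,-0.06,0.7,0],[0,-0.45,0.3,0.7,0],[0,-0.45,0.6,0.7,0],[0,-0.45,0.9,0.7,0],[0,-0.45,0.9,0.7,0],[0,-0.45,0.9,0.7,0]]'
python3 -c "
from cf import *
cur()
w=cap('top','top5');s=cap('scene','s5')
b=cv2.resize(s['frame'][150:280,270:400],(400,400),interpolation=cv2.INTER_CUBIC)
a=cv2.resize(w['frame'][130:290,220:380],(400,400),interpolation=cv2.INTER_CUBIC);cv2.imwrite('pics/c5.png',np.hstack([b,a]))"
```

```text
t: 14.18
tool_pos: [0.5261, 0.1532, 0.1328]
ee_rot: [0.078, 0.997, -0.01, -0.001]
wrist_force: [-2.6, -14.7, 9.7]
gripper_width: 0.0001
gripper_force: 8.8
case frame -0.046110749290131585 0.07636628233153914 0.1327668835998909 F [ -2.5803 -14.7145   9.7304] t 14.175
t: 15.42
tool_pos: [0.391, 0.4355, 0.3435]
ee_rot: [0.075, 0.997, -0.001, 0.0]
wrist_force: [0.4, -1.1, 0.0]
gripper_width: -0.0003
gripper_force: 0.0
case frame -0.2226379150268562 0.33473053235040634 0.3435314590320821 F [ 0.3745 -1.0518  0.0083] t 15.425
```

View pics/c5.png

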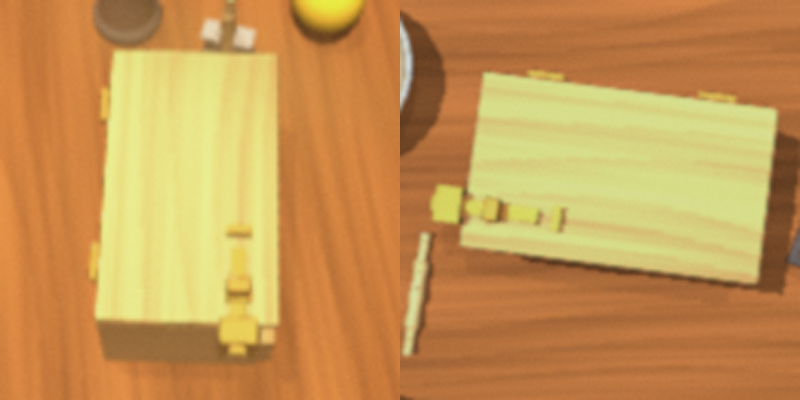

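The lid is shut, the bolt stub is against the front strap with its tip through the keeper (scene crop (237,350)), the drawer is in, and the arm is clear.

```bash
python3 -c "
from cf import *
T=load('top5');p=plane(T,220+(487-400)*.4,130+208*.4,.144)[:2]-C;print('stub',p@ex,p@ey)
from station import workorder
print(workorder.sign_off())"
```

```text
stub -0.04710567306908725 0.0970639002583298
the job is handed in; nothing more can be done
None
```

The job is handed in: the drawer and the bolt were each pushed to a hard stop, the lid was pressed flat before the bolt was slid into its keeper, and the arm ended clear; no verdict was returned.

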